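# Hold a rack leg down on the sprung ejector of a weld jig

## Robot

A 7-joint arm with a two-finger parallel gripper is mounted at the origin on the work surface. World frame = base frame: x ahead of the robot, y to its left, z up, the work surface at z = 0. Lengths are in m, angles in rad, forces in N, time in s.
With the tool pointing down it reaches from about 0.425 to 0.925 m from the base axis. Payload 6.8 kg.
Tool frame: the origin (TCP) lies midway between the tips of the shut fingers; the grasp point (between the pads) lies 19 mm behind it; z points along the fingers, y is the direction in which the jaws open and shut (so a half turn about z gives the same grasp; the last joint's range is limited). The gripper opens to 85 mm and grips with 20 to 120 N. Pads are 22 mm wide; open, the fingers measure 114 mm over their backs; the gripper's body (76 mm by 85 mm) begins 54 mm behind the grasp point. The pads swing forward as they close: fully open they stand 13 mm farther back than shut.
Start: joints at [1.143, 0.477, 0.022, 1.555, -0.011, 1.109, -0.083], TCP at [0.212, -0.641, 0.206] pointing down, gripper open.
Joint ranges: [-2.96, 2.96], [-0.34, 2.1], [-1.41, 1.46], [0.24, 2.44], [-1.37, 4.51], [0.17, 1.92], [-2.96, 2.96]. Speed limits (rad/s): [2.39, 2.39, 3.14, 3.14, 3.14, 3.14, 3.14].

## Interface

Orientations are given as a unit quaternion [w, x, y, z].
In Python, from rig import bot gives the robot as it stands.
- The arm moves only by the shell command python3 -m crank 'ROWS'. ROWS is JSON, a list of rows, each an object with "linear": the shift along the tool's x, y, z normalised to -1 to 1, where 1 is 0.5 m, a list of three; "dr": the turn, a rotation vector about the tool's x, y, z normalised to -1 to 1, where 1 is 60 degrees, a list of three; "grip": the closure, from -1 (fully open) to 1 (shut). A call has 1 to 12 rows; each row is the pose to reach, as a shift and turn from the pose commanded when the call began, along the tool's axes at that moment; what a row does not reach only later rows make up. A row lasts 1/12 s, in which the tool goes at most 41.7 mm and 7.16 degrees, less where a joint would pass 70% of its speed; a pose out of reach is approached as far as the arm can. A call with a number of a shift or a turn outside -1 to 1 is refused whole. A call with a gripper value outside its range is refused whole. The fingers move at their own pace and stop on an object; the grip force is fixed at half the most. Time passes only in rows, so rows that repeat a pose let the fingers close. It gives the time, the measured TCP pose, the force and the opening at its end, in the units of the state.
- bot.state(): the state, without advancing time (a new reading comes with each control period).
- bot.camera(name): name is "scene" or "top" or "wrist"; returns a dict with "image" (480x640x3 uint8, red, green, blue), "depth" (480x640 float32, m along the optical axis (not along the pixel's ray), 0 where there is no reading), "fx", "fy", "cx", "cy" (pixels), "world_to_cam" (4x4, takes a point from world to camera coordinates). Camera axes: x right, y up, looking along -z (the intrinsics and any distortion apply to the point x, -y, -z); pixel columns grow to the right and rows downward; lengths in m; the calibration is good to about 2 mm. A picture is of the moment at which its call begins.
- bot.job_done(): hands the job in, once; it reports no verdict.
Trained networks look in a picture, given as the dict that the camera call returned (one of the last four; its "shot" number tells which), for a name from the list of things; names that differ only in an ending like _2 or _b are one class to them, and where a whole thing is asked for, a point or a joint stands for the part that bears it (a point fixed in the world has none). Each returns a list of dicts, best first, with "conf" (0 to 1); they miss things now and then, are a little off and sometimes report something else, mostly with a low value. They report only what shows in the picture. A call takes as long as a camera call. They do not tell look-alikes from the thing itself.
- bot.masks_of(label, picture): "pixels" (480x640 bool, what is visible of it) and "extent" ([left, top, width, height] in pixels, round what is visible of it).
The state is a dict: "clock": time; "joints": joint angles; "qd": joint speeds; "joint_torque": joint torques, N m; "tool_pos": TCP position; "orientation": TCP orientation; "contact_force": force on the tool from outside, world axes, zero at the start; "ft_torque": the same for the moment, N m; "grip_width": finger opening in m.
Only numpy, scipy, OpenCV 4.12 (cv2) and the standard library are available. Lean on these libraries where they do the work, as an engineer would, in place of code of your own. Each camera call takes 0.05 s, during which the arm holds its last target.

## Task

Take the rack leg, the slim round steel post with a collar, out of the wooden stock block, stand it upright in the bore of the weld jig, and press it down against the jig's sprung ejector until its collar sits fully home on the steel ring around the bore. Finish while still holding it pressed firmly against that stop, as for the weld: do not let go at the end, the spring would lift it. Leave the other two posts standing in the stock block and the wrench where it lies.

Things in the scene. Friction and masses are not known exactly. Their poses are not given: they have to be found in the camera images.
- leg: Rack leg to be used: round steel post 120 mm tall, 20 mm diameter, with one collar of 38 mm diameter and 6 mm thickness, whose underside is 35 mm above the foot. The foot end is chamfered over its last 5 mm to 12 mm diameter. About 0.15 to 0.31 kg. Origin: centre of the foot's end face; z runs up the post to its plain top end (grip the bare shaft above the collar, 41 to 118 mm up). It starts upright in one of the stock block's three wells; which well varies.
- fat_leg: Thicker rack leg, not to be used: same height and same 38 mm collar, but 26 mm in diameter, too thick for the jig's bore. Origin at the centre of its foot, z up. Stands in another well of the stock block and stays there.
- plain_rod: Plain steel rod without a collar, not to be used: 120 mm tall, 20 mm diameter. Origin at the centre of its foot, z up. Stands in another well and stays there.
- rack: Wooden stock block fixed to the bench, 70 x 250 x 40 mm high, with a row of three square wells 29 mm wide, 80 mm apart along its y axis, 30 mm deep (posts stand on the well floor 10 mm above the bench). Origin: centre of its underside; the middle well is on its z axis.
- jig: Weld jig fixed to the bench: dark base plate 160 x 160 x 12 mm, grey block 84 x 84 mm on it up to 52 mm above the bench, and in the middle a steel seat ring (44 mm outside diameter, 8 mm high) whose flat top, 60 mm above the bench, is the hard stop for the collar. A copper strap lies along its +y edge, up to 32 mm high. Origin: centre of its underside, below the bore; z up.
- seat: The steel seat ring on top of the jig: 44 mm outside and 25 mm inside diameter, 8 mm high; origin on the bore's axis at the ring's underside, 52 mm above the bench; z up. The leg's collar is to be pressed onto its top face.
- bore_mouth (a point): Centre of the bore at the level of the seat ring's top face, 60 mm above the bench; z up along the bore. The bore is vertical, 25 mm in diameter.
- ejector (a joint): Sprung brass ejector (21 mm diameter, vertical) inside the bore, travel in m, 0 when up, growing as it is pressed down. When up, its face is 20 mm below the bore mouth: the leg dropped in stands on it with the collar 15 mm above the ring. The spring pushes up with 5.4 N at 0, 600 N/m more, so about 14.4 N when the collar meets the ring at 0.015 m. Released, it lifts the leg again.
- wrench: Steel wrench, about 195 mm long, up to 32 mm wide and 9 mm thick, lying flat between stock block and jig, roughly along x; origin under the middle of its shank. A bystander.
Things that resemble listed ones, but are neither listed nor needed, are in the scene too. What is shaped like the leg but green or pink is not meant.

How it is judged:
By the outcome, as a careful person would: the job done as asked, in the order asked, and still so for the second after the job is handed in, while the arm keeps its last pose, push and grip.
It also fails if it takes over 42 s, if anything falls off the work surface, if the arm or the gripper's body presses on something with over 40 N, if the wrist force passes 120 N, or if a joint passes its speed limit or range.

## Working session

There is one attempt and no reset: what is moved stays moved. The work goes in short steps, Python scripts to look and compute and a shell command to move; the robot and the scene stay as the last step left them, time stands still between calls to the robot, and variables do not carry over. Pictures are saved under pics/ and viewed, and the job is handed in when it is done.

```bash
ls; mkdir -p pics
python3 - <<'E'
from rig import bot
import cv2,numpy as np,pickle
s=bot.state();print(s)
for n in ["scene","top"]:
    p=bot.camera(n);cv2.imwrite(f"pics/{n}0.png",p["image"][:,:,::-1]);print(n,p["fx"],p["cx"],p["cy"],p["world_to_cam"],[k for k in p])
    pickle.dump(p,open(f"{n}0.pkl","wb"))
E
```

```text
pics
{'clock': 0.0, 'joints': array([ 1.14293514,  0.47775616,  0.02232359,  1.55643658, -0.01150179,
        1.10926775, -0.08306779]), 'qd': array([-1.18496641e-04, -8.70682409e-04, -5.69744056e-05,  3.77873158e-05,
        2.53634826e-03,  6.50713586e-04, -7.26378826e-04]), 'joint_torque': array([-3.94982235e-04, -5.96440566e+01,  1.60784326e+00, -2.81196749e+01,
        1.24492549e-02,  9.34429758e-03,  3.08708468e-05]), 'tool_pos': array([ 0.21198064, -0.6402018 ,  0.20546116]), 'orientation': array([-8.47465682e-04,  9.87240553e-01,  1.59233581e-01, -1.96687229e-04]), 'contact_force': array([ 0.36929195, -0.77381658, -0.47210432]), 'ft_torque': array([ 0.00157896, -0.03268994, -0.00827905]), 'grip_width': 0.08503891288030939}
scene 433.3676940785398 312.5257299870182 246.3306813456722 [[ 0.05848571  0.99828603  0.00210209  0.01469532]
 [-0.69397627  0.03914352  0.71893304  0.31134025]
 [ 0.71761853 -0.04350611  0.69507615 -1.23287134]
 [ 0.          0.          0.          1.        ]] ['image', 'depth', 'fx', 'fy', 'cx', 'cy', 'world_to_cam', 'shot']
top 517.0056539840976 322.6651954600779 247.4463290484495 [[-0.01539633 -0.99981057 -0.01190686 -0.01807425]
 [ 0.99198071 -0.01676764  0.1252722  -0.56071542]
 [-0.12544812 -0.00988264  0.99205096 -1.1378985 ]
 [ 0.          0.          0.          1.        ]] ['image', 'depth', 'fx', 'fy', 'cx', 'cy', 'world_to_cam', 'shot']
```

View pics/scene0.png

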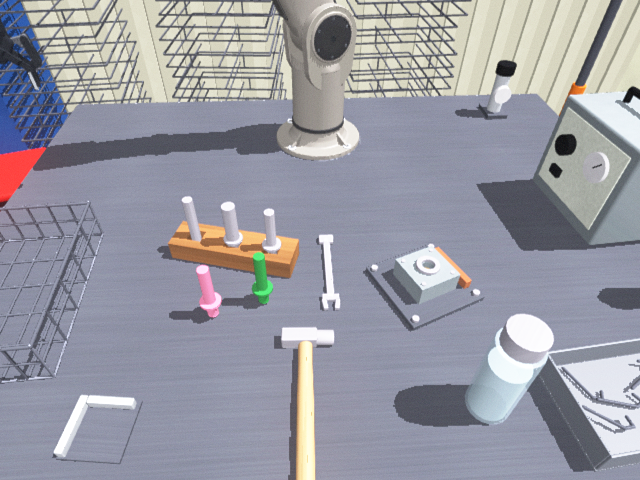

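View pics/top0.png

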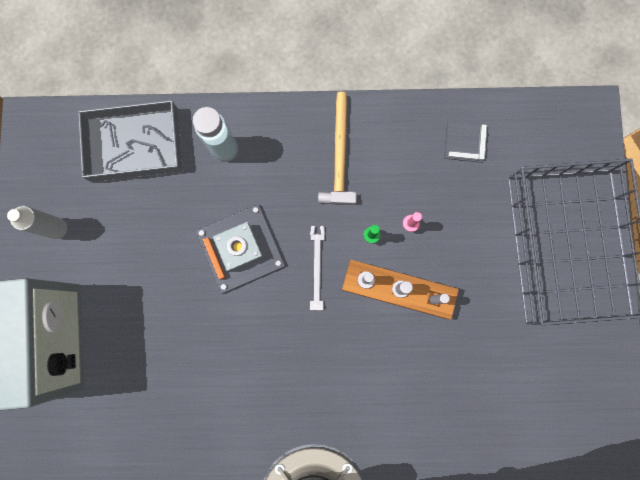

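The scene picture shows the stock block at about (235,250) with the posts at x = 192 (no collar), 230 and 270 (collars). The jig's ring is at (428,265). In the top picture the ring is at (237,246) and the posts at (366,280), (402,289) and (444,299). Next I measure them.

```bash
cat > h.py <<'E'
import numpy as np,cv2,pickle
def cloud(p):
    d=p["depth"];v,u=np.mgrid[0:480,0:640]
    X=np.stack([(u-p["cx"])/p["fx"]*d,-(v-p["cy"])/p["fy"]*d,-d],-1)
    T=np.linalg.inv(p["world_to_cam"])
    W=X@T[:3,:3].T+T[:3,3];W[d<=0]=np.nan
    return W
def circ(P):
    A=np.c_[2*P,np.ones(len(P))];s=np.linalg.lstsq(A,(P**2).sum(1),rcond=None)[0]
    return s[:2],np.sqrt(s[2]+s[0]**2+s[1]**2)
E
python3 - <<'E'
from h import *
for n in ["scene","top"]:
    p=pickle.load(open(f"{n}0.pkl","rb"));W=cloud(p)
    im=p["image"][:,:,::-1]
    if n=="scene": c=im[180:330,150:500]
    else: c=im[190:330,190:480]
    cv2.imwrite(f"pics/{n}0z.png",cv2.resize(c,None,fx=2.25,fy=2.25,interpolation=cv2.INTER_CUBIC))
    z=W[...,2]
    # rod tops
    reg=(W[...,0]>.3)&(W[...,0]<.75)&(W[...,1]>-.4)&(W[...,1]<.0)
    m=(reg&(z>.06)&(z<.15)).astype(np.uint8)
    k,L,st,ce=cv2.connectedComponentsWithStats(m)
    for i in range(1,k):
        if st[i,4]>15:
            w=W[L==i];t=w[w[:,2]>np.max(w[:,2])-.006]; print(n,st[i],np.round(np.nanmean(w,0),4),"top",np.round(t.mean(0),4),len(t))
            for lo,hi in [(.06,.08),(.08,.1),(.1,.12)]:
                b=w[(w[:,2]>lo)&(w[:,2]<hi)]
                if len(b)>5: print("   ",lo,len(b),b.mean(0).round(4),"ywidth",np.ptp(b[:,1]).round(4))
    # ring
    reg=(W[...,0]>.4)&(W[...,0]<.75)&(W[...,1]>.05)&(W[...,1]<.3)
    b=W[reg&(z>.055)&(z<.065)];print("ring",len(b),b.mean(0),np.ptp(b,axis=0),(b.max(0)+b.min(0))/2)
    b=W[reg&(z>.046)&(z<.056)];r=cv2.minAreaRect((b[:,:2]*1000).astype(np.float32));print("block",r)
    reg=(W[...,0]>.4)&(W[...,0]<.7)&(W[...,1]>-.35)&(W[...,1]<-.03)
    hsv=cv2.cvtColor(p["image"],cv2.COLOR_RGB2HSV);o=(hsv[...,0]<18)&(hsv[...,1]>120)
    b=W[reg&o&(z>.033)&(z<.047)];print("rack",cv2.minAreaRect((b[:,:2]*1000).astype(np.float32)))
    b=W[reg&(z>.055)&(z<.062)]
E
```

```text
scene [182 197  17  34 354] [ 0.4458 -0.2767  0.1004] top [ 0.4419 -0.2778  0.1293] 65
    0.06 82 [ 0.447  -0.2765  0.0699] ywidth 0.0198
    0.08 87 [ 0.4464 -0.2763  0.0897] ywidth 0.0193
    0.1 93 [ 0.4467 -0.2764  0.1103] ywidth 0.0193
scene [221 202  18  37 479] [ 0.4715 -0.1989  0.1021] top [ 0.4654 -0.1998  0.1294] 110
    0.06 105 [ 0.4733 -0.1987  0.0698] ywidth 0.0259
    0.08 114 [ 0.4731 -0.1983  0.0903] ywidth 0.025
    0.1 110 [ 0.4735 -0.1983  0.1103] ywidth 0.025
scene [264 209  12  35 340] [ 0.4916 -0.1236  0.1012] top [ 0.4873 -0.1238  0.1293] 68
    0.06 76 [ 0.4929 -0.1236  0.0704] ywidth 0.0182
    0.08 81 [ 0.4928 -0.1236  0.0899] ywidth 0.0192
    0.1 90 [ 0.4925 -0.1234  0.1101] ywidth 0.0191
scene [253 252  14  33 356] [ 0.5934 -0.1396  0.0965] top [ 0.5891 -0.14    0.1195] 92
    0.06 92 [ 0.5948 -0.1396  0.0697] ywidth 0.0195
    0.08 93 [ 0.5948 -0.1392  0.0904] ywidth 0.0194
    0.1 142 [ 0.5923 -0.1396  0.1128] ywidth 0.0196
scene [196 265  18  33 379] [ 0.6184 -0.2284  0.0969] top [ 0.6143 -0.2295  0.1194] 100
    0.06 94 [ 0.6199 -0.228   0.0701] ywi
[... 1263 characters left out ...]
4585 -0.1895  0.0696] ywidth 0.0166
    0.08 14 [ 0.4618 -0.1877  0.09  ] ywidth 0.0078
    0.1 15 [ 0.4618 -0.1881  0.1103] ywidth 0.0085
top [433 294  16  10 131] [ 0.4392 -0.2722  0.1135] top [ 0.4395 -0.2752  0.1303] 54
    0.06 17 [ 0.4393 -0.268   0.071 ] ywidth 0.0068
    0.08 17 [ 0.4385 -0.2689  0.0905] ywidth 0.0079
    0.1 20 [ 0.4383 -0.2686  0.109 ] ywidth 0.0118
ring 318 [0.56417883 0.16693409 0.05850133] [0.10518998 0.09893431 0.00972227] [0.563466  0.1686382 0.059863 ]
block ((565.441162109375, 165.9052276611328), (85.54818725585938, 84.13297271728516), 22.64900016784668)
rack ((463.6246337890625, -198.2100067138672), (250.10543823242188, 70.39895629882812), 73.6654052734375)
```

View zooms.

View pics/scene0z.png

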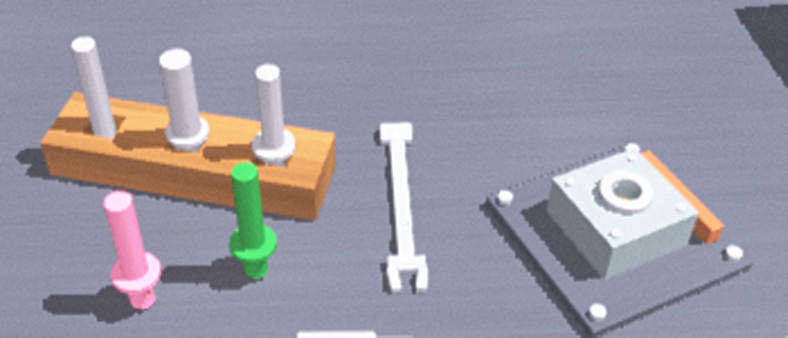

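View pics/top0z.png

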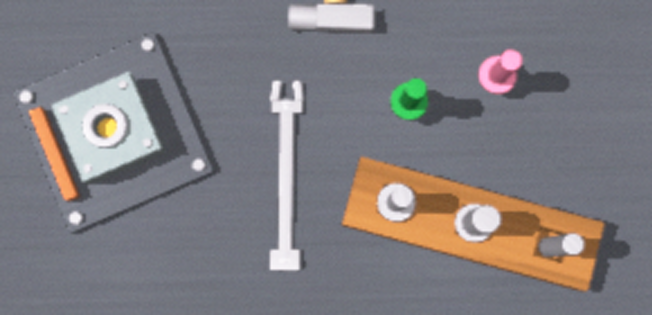

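The leg is the right-hand slim post with a collar, at about (0.486, -0.122). The bore is at about (0.565, 0.165). I write a conversion helper and move to a hover above the leg.

```bash
cat >> h.py <<'E'
from scipy.spatial.transform import Rotation as R
def Rdown(phi):
    f=np.deg2rad(phi);y=np.array([np.cos(f),np.sin(f),0]);z=np.array([0,0,-1.]);return np.c_[np.cross(y,z),y,z]
def st():
    from rig import bot
    s=bot.state();q=s["orientation"];M=R.from_quat([q[1],q[2],q[3],q[0]]).as_matrix();return s,M
def rel(pos,phi):
    s,M=st();d=M.T@(np.array(pos)-s["tool_pos"])/.5
    rv=R.from_matrix(M.T@Rdown(phi)).as_rotvec()/np.deg2rad(60)
    print("clock",round(s["clock"],2),"tcp",s["tool_pos"].round(4),"y-ang",np.rad2deg(np.arctan2(M[1,1],M[0,1])).round(2),"tilt",M[:,2].round(4),"F",s["contact_force"].round(1),"w",s["grip_width"].round(4))
    print("linear",d.round(4).tolist(),"dr",rv.round(4).tolist())
E
python3 - <<'E'
from h import *
rel([.486,-.122,.25],-16.3)
rel([.349,-.381,.25],-44)
E
```

```text
Traceback (most recent call last):
  File "h.py", line 20, in rel
    print("clock",round(s["clock"],2),"tcp",s["tool_pos"].round(4),"y-ang",np.rad2deg(np.arctan2(M[1,1],M[0,1])).round(2),"tilt",M[:,2].round(4),"F",s["contact_force"].round(1),"w",s["grip_width"].round(4))
                                                                                                                                                                                     ^^^^^^^^^^^^^^^^^^^^^
AttributeError: 'float' object has no attribute 'round'
```

```bash
sed -i 's/s\["grip_width"\].round(4)/round(s["grip_width"],4)/' h.py
python3 - <<'E'
from h import *
rel([.486,-.122,.25],-16.3)
rel([.349,-.381,.25],-44)
E
```

```text
clock 0.1 tcp [ 0.212  -0.6402  0.2055] y-ang -71.67 tilt [-6.0e-04  1.5e-03 -1.0e+00] F [0.  0.3 0. ] w 0.0853
linear [0.8461, -0.8117, -0.0877] dr [-0.0015, -0.0007, -0.9229]
clock 0.1 tcp [ 0.212  -0.6402  0.2055] y-ang -71.67 tilt [-6.0e-04  1.5e-03 -1.0e+00] F [0.  0.3 0. ] w 0.0853
linear [0.4231, -0.4062, -0.0883] dr [-0.0015, -0.0003, -0.4612]
```

```bash
python3 -m crank '[{"linear":[0.07,-0.067,-0.03],"dr":[0,0,-0.08],"grip":-1},{"linear":[0.14,-0.135,-0.06],"dr":[0,0,-0.15],"grip":-1},{"linear":[0.21,-0.2,-0.08],"dr":[0,0,-0.23],"grip":-1},{"linear":[0.28,-0.27,-0.087],"dr":[0,0,-0.31],"grip":-1},{"linear":[0.35,-0.335,-0.087],"dr":[0,0,-0.38],"grip":-1},{"linear":[0.42,-0.4,-0.087],"dr":[0,0,-0.46],"grip":-1},{"linear":[0.49,-0.47,-0.087],"dr":[0,0,-0.54],"grip":-1},{"linear":[0.56,-0.54,-0.087],"dr":[0,0,-0.62],"grip":-1},{"linear":[0.63,-0.605,-0.087],"dr":[0,0,-0.69],"grip":-1},{"linear":[0.7,-0.67,-0.087],"dr":[0,0,-0.77],"grip":-1},{"linear":[0.76,-0.73,-0.087],"dr":[0,0,-0.84],"grip":-1},{"linear":[0.8,-0.77,-0.087],"dr":[0,0,-0.88],"grip":-1}]'
python3 - <<'E'
from h import *
from rig import bot
rel([.486,-.122,.25],-16.3)
p=bot.camera("wrist");pickle.dump(p,open("w1.pkl","wb"));cv2.imwrite("pics/w1.png",p["image"][:,:,::-1])
E
```

```text
clock: 1.1
tool_pos: [0.4433, -0.2013, 0.2498]
orientation: [0.0, 0.812, 0.583, -0.0]
contact_force: [0.5, -0.6, 0.1]
grip_width: 0.0853
clock 1.1 tcp [ 0.4433 -0.2013  0.2498] y-ang -18.68 tilt [-2.e-04 -2.e-04 -1.e+00] F [ 0.5 -0.6  0.1] w 0.0853
linear [0.1776, 0.03, -0.0005] dr [-0.0001, 0.0003, -0.0396]
```

View pics/w1.png

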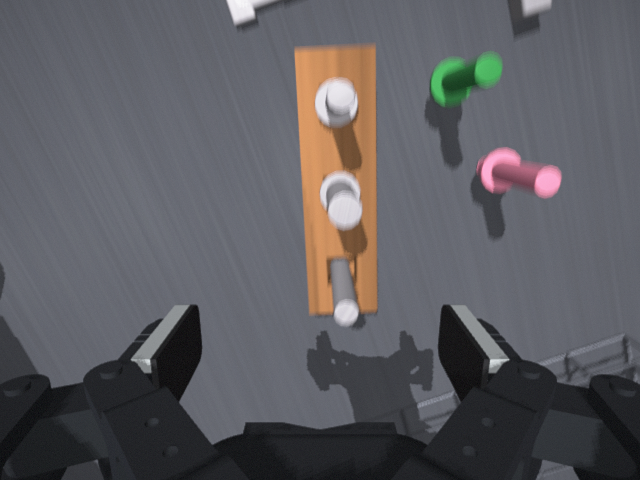

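The wrist picture shows the leg with its collar at (338,100), the fat leg at (342,205), the plain rod at (345,312), and green and pink posts at the right. Now I locate the tops precisely.

```bash
cat >> h.py <<'E'
def tops(p,zlo,zhi,box):
    W=cloud(p);m=((W[...,0]>box[0])&(W[...,0]<box[1])&(W[...,1]>box[2])&(W[...,1]<box[3])&(W[...,2]>zlo)&(W[...,2]<zhi)).astype(np.uint8)
    k,L,s,c=cv2.connectedComponentsWithStats(m)
    for i in range(1,k):
        if s[i,4]>30:
            P=(W[L==i]*1000).astype(np.float32);e=cv2.minEnclosingCircle(P[:,:2]);print(s[i],"mean",P.mean(0).round(1),"enc",np.round(e[0],1),round(e[1],1))
E
python3 - <<'E'
from h import *
p=pickle.load(open("w1.pkl","rb"))
print("tops");tops(p,.126,.135,(.38,.54,-.33,-.06))
print("collars");tops(p,.046,.056,(.38,.54,-.33,-.06))
W=cloud(p);hsv=cv2.cvtColor(p["image"],cv2.COLOR_RGB2HSV);o=(hsv[...,0]<18)&(hsv[...,1]>120)
b=W[o&(W[...,2]>.035)&(W[...,2]<.046)];print(cv2.minAreaRect((b[:,:2]*1000).astype(np.float32)))
E
```

```text
topsTraceback (most recent call last):
  File "<stdin>", line 3, in <module>
  File "h.py", line 27, in tops
    P=(W[L==i]*1000).astype(np.float32);e=cv2.minEnclosingCircle(P[:,:2]);print(s[i],"mean",P.mean(0).round(1),"enc",np.round(e[0],1),round(e[1],1))
                                          ~~~~~~~~~~~~~~~~~~~~~~^^^^^^^^^
cv2.error: OpenCV(4.12.0) /io/opencv/modules/imgproc/src/shapedescr.cpp:201: error: (-215:Assertion failed) count >= 0 && (depth == CV_32F || depth == CV_32S) in function 'minEnclosingCircle'
```

```bash
sed -i 's/minEnclosingCircle(P\[:,:2\])/minEnclosingCircle(np.ascontiguousarray(P[:,:2]))/' h.py
python3 - <<'E'
from h import *
p=pickle.load(open("w1.pkl","rb"))
print("tops");tops(p,.126,.135,(.38,.54,-.33,-.06))
print("collars");tops(p,.046,.056,(.38,.54,-.33,-.06))
W=cloud(p);hsv=cv2.cvtColor(p["image"],cv2.COLOR_RGB2HSV);o=(hsv[...,0]<18)&(hsv[...,1]>120)
b=W[o&(W[...,2]>.035)&(W[...,2]<.046)];print(cv2.minAreaRect((b[:,:2]*1000).astype(np.float32)))
E
```

```text
tops
[326  85  29  30 686] mean [ 484.7 -122.9  128.7] enc [ 484.7 -122.9] 9.8
[327 196  35  35 935] mean [ 463.4 -198.6  128.8] enc [ 463.4 -199. ] 13.0
[333 303  25  24 457] mean [ 439.3 -276.3  128.8] enc [ 439.  -276.9] 10.0
collars
[314  83  44  45 768] mean [ 480.8 -125.3   49.8] enc [ 484.8 -122.9] 18.9
[319 176  41  35 473] mean [ 463.9 -191.1   49.9] enc [ 463.2 -198.9] 18.8
[330 269  20  11  68] mean [ 440.5 -269.5   50.9] enc [ 439.2 -275.2] 9.7
((464.3766784667969, -197.99691772460938), (247.76712036132812, 69.51152801513672), 74.00296783447266)
```

Run:
```python
from h import *
rel([.4847,-.1229,.25],-16.3)
rel([.4847,-.1229,.083],-16.3)
```

```text
clock 1.15 tcp [ 0.4477 -0.1923  0.2502] y-ang -17.98 tilt [ 0.0028  0.0038 -1.    ] F [3.8 5.2 0.1] w 0.0852
linear [0.1548, 0.0275, 0.0012] dr [0.0015, -0.0042, -0.0281]
clock 1.15 tcp [ 0.4477 -0.1923  0.2502] y-ang -17.98 tilt [ 0.0028  0.0038 -1.    ] F [3.8 5.2 0.1] w 0.0852
linear [0.1533, 0.027, 0.3352] dr [0.0015, -0.0042, -0.0281]
```

```bash
python3 -m crank '[{"linear":[0,0,0],"dr":[0,0,0],"grip":-1},{"linear":[0,0,0],"dr":[0,0,0],"grip":-1},{"linear":[0,0,0],"dr":[0,0,0],"grip":-1}]'
python3 - <<'E'
from h import *
from rig import bot
p=bot.camera("wrist");pickle.dump(p,open("w2.pkl","wb"))
tops(p,.126,.135,(.38,.54,-.33,-.06))
rel([.4847,-.1229,.18],-16.3)
E
```

```text
clock: 1.4
tool_pos: [0.4423, -0.2044, 0.2495]
orientation: [-0.0, 0.814, 0.581, -0.0]
contact_force: [-0.3, -1.0, -0.3]
grip_width: 0.0853
[325  79  30  31 694] mean [ 484.7 -122.9  128.7] enc [ 484.8 -123. ] 9.9
[327 192  35  35 940] mean [ 463.5 -198.6  128.8] enc [ 463.2 -199.1] 12.9
[334 299  25  24 461] mean [ 439.5 -276.4  128.7] enc [ 439.3 -277.1] 10.0
clock 1.45 tcp [ 0.4422 -0.2047  0.2495] y-ang -19.05 tilt [-8.e-04 -2.e-04 -1.e+00] F [ 0.3 -0.6 -0.1] w 0.0851
linear [0.1824, 0.027, 0.139] dr [-0.0007, 0.0004, -0.0458]
```

```bash
python3 -m crank '[{"linear":[0.07,0.01,0.02],"dr":[0,0,-0.02],"grip":-1},{"linear":[0.13,0.019,0.05],"dr":[0,0,-0.035],"grip":-1},{"linear":[0.17,0.025,0.1],"dr":[0,0,-0.046],"grip":-1},{"linear":[0.1824,0.027,0.139],"dr":[0,0,-0.046],"grip":-1},{"linear":[0.1824,0.027,0.139],"dr":[0,0,-0.046],"grip":-1},{"linear":[0.1824,0.027,0.139],"dr":[0,0,-0.046],"grip":-1},{"linear":[0.1824,0.027,0.139],"dr":[0,0,-0.046],"grip":-1}]'
python3 - <<'E'
from h import *
rel([.4847,-.1229,.083],-16.3)
E
```

```text
clock: 2.03
tool_pos: [0.4854, -0.1232, 0.1812]
orientation: [0.0, 0.8, 0.6, 0.0]
contact_force: [-0.2, 0.4, 0.9]
grip_width: 0.0854
clock 2.03 tcp [ 0.4854 -0.1232  0.1812] y-ang -16.29 tilt [ 6.e-04 -8.e-04 -1.e+00] F [-0.2  0.4  0.9] w 0.0854
linear [0.0003, -0.0017, 0.1964] dr [0.0007, 0.0006, 0.0002]
```

```bash
python3 -m crank '[{"linear":[0,-0.0015,0.06],"dr":[0,0,0],"grip":-1},{"linear":[0,-0.0015,0.12],"dr":[0,0,0],"grip":-1},{"linear":[0,-0.0015,0.17],"dr":[0,0,0],"grip":-1},{"linear":[0,-0.0015,0.196],"dr":[0,0,0],"grip":-1},{"linear":[0,-0.0015,0.196],"dr":[0,0,0],"grip":-1},{"linear":[0,-0.0015,0.196],"dr":[0,0,0],"grip":-1},{"linear":[0,-0.0015,0.196],"dr":[0,0,0],"grip":-1}]'
python3 - <<'E'
from h import *
rel([.4847,-.1229,.083],-16.3)
E
```

```text
clock: 2.62
tool_pos: [0.486, -0.1222, 0.0841]
orientation: [0.001, 0.8, 0.6, 0.001]
contact_force: [0.1, 0.0, 0.3]
grip_width: 0.0852
clock 2.62 tcp [ 0.486  -0.1222  0.0841] y-ang -16.21 tilt [ 0.0029 -0.001  -1.    ] F [0.1 0.  0.3] w 0.0852
linear [-0.0022, -0.0021, 0.0022] dr [0.0029, 0.0002, 0.0015]
```

```bash
python3 -m crank '[{"linear":[-0.002,-0.002,0.002],"dr":[0.003,0,0],"grip":-1},{"linear":[-0.002,-0.002,0.002],"dr":[0.003,0,0],"grip":0.2},{"linear":[-0.002,-0.002,0.002],"dr":[0.003,0,0],"grip":1},{"linear":[-0.002,-0.002,0.002],"dr":[0.003,0,0],"grip":1},{"linear":[-0.002,-0.002,0.002],"dr":[0.003,0,0],"grip":1},{"linear":[-0.002,-0.002,0.002],"dr":[0.003,0,0],"grip":1},{"linear":[-0.002,-0.002,0.002],"dr":[0.003,0,0],"grip":1},{"linear":[-0.002,-0.002,0.002],"dr":[0.003,0,0],"grip":1},{"linear":[-0.002,-0.002,0.002],"dr":[0.003,0,0],"grip":1},{"linear":[-0.002,-0.002,0.002],"dr":[0.003,0,0],"grip":1}]'
python3 - <<'E'
from h import *
rel([.4847,-.1229,.22],-16.3)
E
```

```text
clock: 3.45
tool_pos: [0.4839, -0.1218, 0.0816]
orientation: [-0.001, 0.799, 0.601, -0.001]
contact_force: [0.3, -0.7, 3.6]
grip_width: 0.0177
clock 3.45 tcp [ 0.4839 -0.1218  0.0816] y-ang -16.12 tilt [-2.3e-03  7.0e-04 -1.0e+00] F [ 0.3 -0.7  3.6] w 0.0177
linear [-0.0017, 0.0016, -0.2768] dr [-0.0023, -0.0001, 0.003]
```

```bash
python3 -m crank '[{"linear":[0,0,-0.02],"dr":[0,0,0],"grip":1},{"linear":[0,0,-0.05],"dr":[0,0,0],"grip":1},{"linear":[0,0,-0.09],"dr":[0,0,0],"grip":1},{"linear":[0,0,-0.13],"dr":[0,0,0],"grip":1},{"linear":[0,0,-0.18],"dr":[0,0,0],"grip":1},{"linear":[0,0,-0.22],"dr":[0,0,0],"grip":1},{"linear":[0,0,-0.24],"dr":[0,0,0],"grip":1},{"linear":[0,0,-0.24],"dr":[0,0,0],"grip":1},{"linear":[0,0,-0.24],"dr":[0,0,0],"grip":1}]'
python3 - <<'E'
from h import *
from rig import bot
rel([.53,.09,.202],6)
for n in ["scene","wrist"]:
    p=bot.camera(n);pickle.dump(p,open(n+"3.pkl","wb"));cv2.imwrite(f"pics/{n}3.png",p["image"][:,:,::-1])
E
```

```text
clock: 4.2
tool_pos: [0.4834, -0.1219, 0.201]
orientation: [-0.001, 0.799, 0.601, -0.001]
contact_force: [-0.0, -1.0, -2.1]
grip_width: 0.0179
clock 4.2 tcp [ 0.4834 -0.1219  0.201 ] y-ang -16.13 tilt [-3.3e-03  7.0e-04 -1.0e+00] F [-0.  -1.  -2.1] w 0.0179
linear [0.4331, -0.0282, -0.0019] dr [-0.0032, -0.0004, -0.3688]
```

View pics/scene3.png

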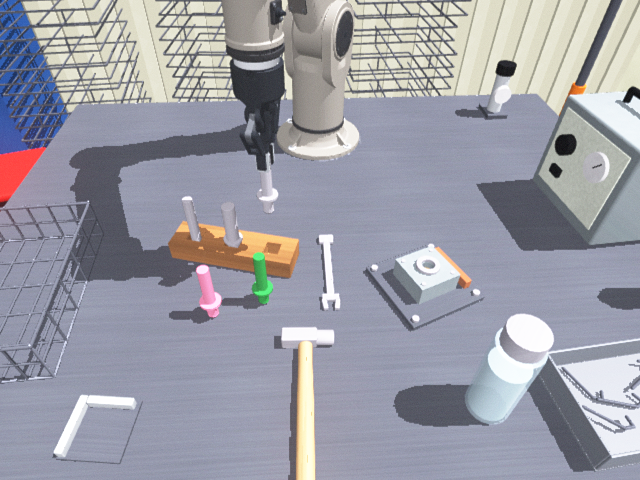

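View pics/wrist3.png

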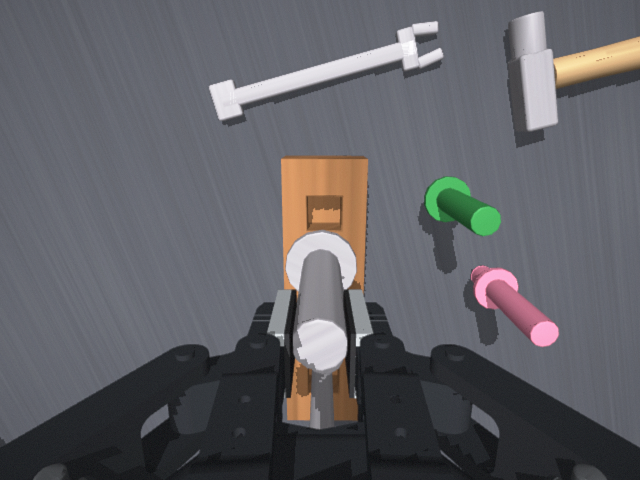

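Leg is held with its collar showing at (320,260) in the wrist view. The scene view shows the other two posts standing and the right-hand well empty at (273,247). I move towards the jig, stopping short to look at the ring.

```bash
python3 -m crank '[{"linear":[0.03,-0.002,0],"dr":[0,0,-0.03],"grip":1},{"linear":[0.07,-0.005,0],"dr":[0,0,-0.07],"grip":1},{"linear":[0.12,-0.009,0],"dr":[0,0,-0.11],"grip":1},{"linear":[0.17,-0.012,0],"dr":[0,0,-0.15],"grip":1},{"linear":[0.22,-0.015,0],"dr":[0,0,-0.19],"grip":1},{"linear":[0.27,-0.018,0],"dr":[0,0,-0.23],"grip":1},{"linear":[0.32,-0.021,0],"dr":[0,0,-0.27],"grip":1},{"linear":[0.36,-0.024,0],"dr":[0,0,-0.31],"grip":1},{"linear":[0.4,-0.026,0],"dr":[0,0,-0.35],"grip":1},{"linear":[0.425,-0.028,0],"dr":[0,0,-0.37],"grip":1},{"linear":[0.433,-0.028,0],"dr":[0,0,-0.37],"grip":1},{"linear":[0.433,-0.028,0],"dr":[0,0,-0.37],"grip":1}]'
python3 -m crank '[{"linear":[0,0,0],"dr":[0,0,0],"grip":1},{"linear":[0,0,0],"dr":[0,0,0],"grip":1},{"linear":[0,0,0],"dr":[0,0,0],"grip":1}]'
python3 - <<'E'
from h import *
from rig import bot
rel([.5653,.165,.202],6)
p=bot.camera("wrist");pickle.dump(p,open("w4.pkl","wb"));cv2.imwrite(f"pics/w4.png",p["image"][:,:,::-1])
tops(p,.057,.064,(.5,.63,.1,.23)); tops(p,.049,.055,(.5,.63,.1,.23))
W=cloud(p)
b=W[(W[...,2]>.049)&(W[...,2]<.055)&(W[...,1]>.1)&(W[...,1]<.25)];print(cv2.minAreaRect((b[:,:2]*1000).astype(np.float32)))
E
```

```text
clock: 5.3
tool_pos: [0.5301, 0.0919, 0.201]
orientation: [-0.002, 0.668, 0.745, -0.001]
contact_force: [-0.5, 0.0, -0.4]
grip_width: 0.0182
clock: 5.55
tool_pos: [0.5304, 0.0886, 0.2013]
orientation: [-0.001, 0.669, 0.743, -0.001]
contact_force: [0.1, -0.1, -1.8]
grip_width: 0.0179
clock 5.55 tcp [0.5304 0.0886 0.2013] y-ang 5.95 tilt [-3.2e-03  1.0e-04 -1.0e+00] F [ 0.1 -0.1 -1.8] w 0.0179
linear [0.1447, 0.0853, -0.0016] dr [-0.0031, -0.0004, -0.0008]
[ 347   93   59   61 1813] mean [564.6 165.2  58.7] enc [564.6 164.8] 21.9
[ 306   49  135  143 9895] mean [564.3 166.6  50.9] enc [564.3 164.8] 59.0
[382 108  11  31  40] mean [574.7 166.6  52. ] enc [570.4 165.6] 11.0
((564.8577880859375, 164.66925048828125), (84.32291412353516, 84.26258087158203), 22.68305778503418)
```

View pics/w4.png

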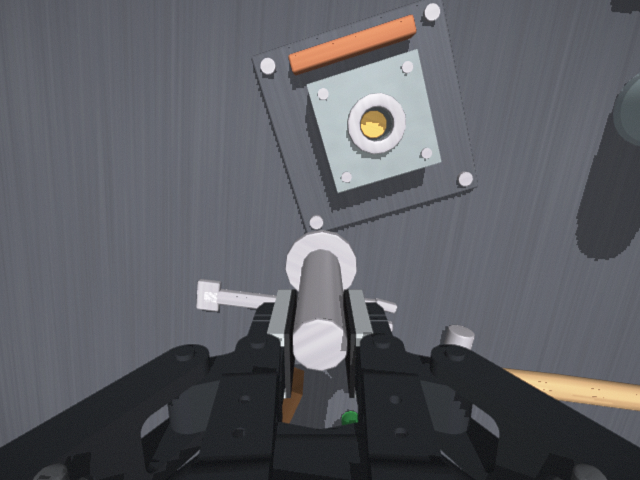

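The ring is at pixel (376,123), world (0.5646, 0.1648), and the leg is in hand. Next I measure the leg's offset and tilt in the hand from the same picture.

Run:
```python
from h import *
p=pickle.load(open("w4.pkl","rb"));W=cloud(p)
m=np.zeros((480,640),bool);m[225:375,280:362]=1
z=W[...,2];zz=z[m&(z>.1)&(z<.3)];h,e=np.histogram(zz,bins=np.arange(.1,.3,.004));print([(round(a,3),int(n)) for a,n in zip(e,h) if n>60])
# collar top, from top plane levels
for lo,hi,name in [(.163,.178,"collar"),(.243,.258,"top")]:
    s=m&(z>lo)&(z<hi)
    k,L,stt,c=cv2.connectedComponentsWithStats(s.astype(np.uint8));i=1+np.argmax(stt[1:,4])
    P=(W[L==i]*1000).astype(np.float32);print(name,stt[i],P[:,2].min(),np.median(P[:,2]),cv2.minEnclosingCircle(np.ascontiguousarray(P[:,:2])))
```

```text
[(np.float64(0.164), 127), (np.float64(0.168), 2008), (np.float64(0.172), 85), (np.float64(0.176), 92), (np.float64(0.18), 94), (np.float64(0.184), 101), (np.float64(0.188), 104), (np.float64(0.192), 108), (np.float64(0.196), 125), (np.float64(0.2), 131), (np.float64(0.204), 130), (np.float64(0.208), 151), (np.float64(0.212), 156), (np.float64(0.216), 159), (np.float64(0.22), 173), (np.float64(0.224), 217), (np.float64(0.228), 327), (np.float64(0.232), 383), (np.float64(0.236), 429), (np.float64(0.24), 442), (np.float64(0.244), 1006), (np.float64(0.248), 1977), (np.float64(0.252), 254), (np.float64(0.256), 235), (np.float64(0.26), 745), (np.float64(0.264), 101), (np.float64(0.268), 128)]
collar [ 285  230   72   62 2266] 163.84343 169.4346 ((531.24169921875, 88.16964721679688), 19.014738082885742)
top [ 280  304   82   71 3467] 243.00299 248.41566 ((530.8880004882812, 91.45870971679688), 16.2303524017334)
```

Run:
```python
from h import *
p=pickle.load(open("w4.pkl","rb"));W=cloud(p);z=W[...,2]
v,u=np.mgrid[0:480,0:640]
s=(np.hypot(u-321,v-345)<26)&(z>.2455)&(z<.2515)
P=(W[s]*1000).astype(np.float32);print(len(P),cv2.minEnclosingCircle(np.ascontiguousarray(P[:,:2])),P.mean(0))
A=np.c_[P[:,:2]-P[:,:2].mean(0),np.ones(len(P))];print("top slope",np.linalg.lstsq(A,P[:,2],rcond=None)[0])
s=(z>.166)&(z<.1715)&(u>280)&(u<362)&(v>225)&(v<300)
P=(W[s]*1000).astype(np.float32);A=np.c_[P[:,:2]-P[:,:2].mean(0),np.ones(len(P))];print("collar slope",np.linalg.lstsq(A,P[:,2],rcond=None)[0])
c=p["image"][220:400,250:400,::-1];cv2.imwrite("pics/w4z.png",cv2.resize(c,None,fx=3.3,fy=3.3))
```

```text
2048 ((530.6981811523438, 87.84368133544922), 9.874483108520508) [531.4033   88.2459  248.43895]
top slope [ 2.33540194e-03 -9.98674276e-04  2.48438899e+02]
collar slope [ 6.54210745e-03 -1.07549006e-02  1.69340666e+02]
```

View pics/w4z.png

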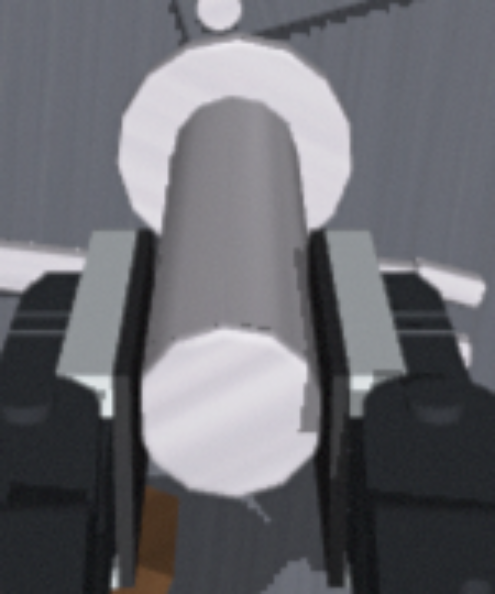

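Run:
```python
from h import *
rel([.5639,.1653,.150],6)
```

```text
clock 5.6 tcp [0.5304 0.0888 0.2014] y-ang 5.96 tilt [-3.1e-03  3.0e-04 -1.0e+00] F [ 0.2  0.3 -1.3] w 0.0179
linear [0.1452, 0.0828, 0.1026] dr [-0.0029, -0.0006, -0.0006]
```

```bash
python3 -m crank '[{"linear":[0.03,0.017,0],"dr":[0,0,0],"grip":1},{"linear":[0.07,0.04,0],"dr":[0,0,0],"grip":1},{"linear":[0.11,0.063,0.02],"dr":[-0.003,0,0],"grip":1},{"linear":[0.135,0.077,0.05],"dr":[-0.003,0,0],"grip":1},{"linear":[0.145,0.083,0.08],"dr":[-0.003,0,0],"grip":1},{"linear":[0.145,0.083,0.1],"dr":[-0.003,0,0],"grip":1},{"linear":[0.145,0.083,0.1],"dr":[-0.003,0,0],"grip":1},{"linear":[0.145,0.083,0.1],"dr":[-0.003,0,0],"grip":1},{"linear":[0.145,0.083,0.1],"dr":[-0.003,0,0],"grip":1}]'
python3 - <<'E'
from h import *
from rig import bot
rel([.5639,.1653,.116],6)
for n in ["scene","wrist","top"]:
    p=bot.camera(n);pickle.dump(p,open(n+"5.pkl","wb"));cv2.imwrite(f"pics/{n}5.png",p["image"][:,:,::-1])
p=pickle.load(open("wrist5.pkl","rb"));W=cloud(p);z=W[...,2];v,u=np.mgrid[0:480,0:640]
s=(z>.114)&(z<.121)&(u>280)&(u<362)&(v>225)&(v<300)
P=(W[s]*1000).astype(np.float32);print(len(P),np.median(P[:,2]),cv2.minEnclosingCircle(np.ascontiguousarray(P[:,:2])))
im=cv2.imread("pics/scene5.png")[130:330,330:530];cv2.imwrite("pics/scene5z.png",cv2.resize(im,None,fx=3,fy=3))
E
```

```text
clock: 6.35
tool_pos: [0.5641, 0.1652, 0.1518]
orientation: [0.0, 0.669, 0.743, 0.0]
contact_force: [0.1, 0.1, -2.0]
grip_width: 0.018
clock 6.35 tcp [0.5641 0.1652 0.1518] y-ang 5.98 tilt [ 5.e-04  5.e-04 -1.e+00] F [ 0.1  0.1 -2. ] w 0.018
linear [0.0003, -0.0005, 0.0716] dr [0.0006, -0.0005, -0.0003]
1838 120.10425 ((565.2740478515625, 164.8278045654297), 19.06162452697754)
```

View pics/scene5z.png

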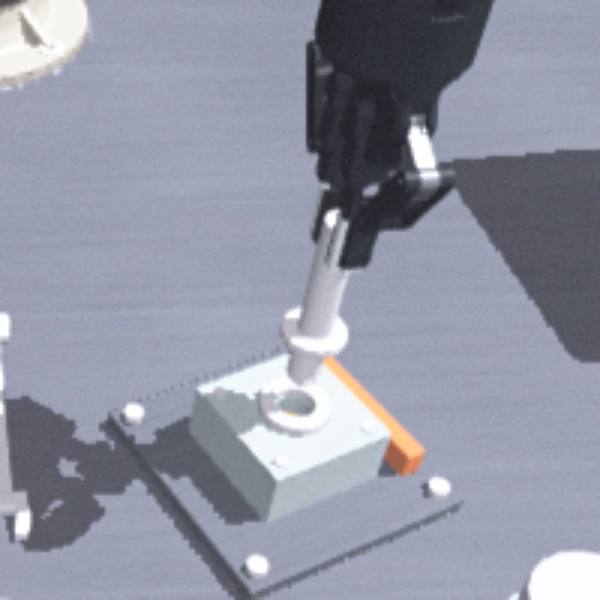

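View pics/wrist5.png

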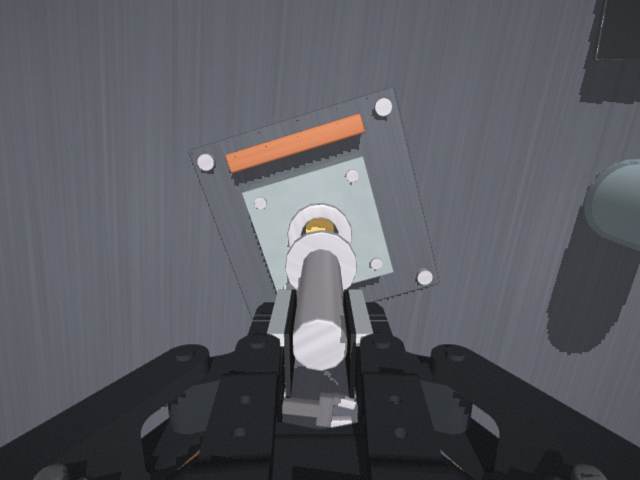

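Leg collar at (0.5653, 0.1648) is within 1 mm of the ring axis; in the scene crop the foot hangs just above the ring. Now I lower it into the bore.

```bash
python3 -m crank '[{"linear":[0,-0.001,0.015],"dr":[0,0,0],"grip":1},{"linear":[0,-0.001,0.03],"dr":[0,0,0],"grip":1},{"linear":[0,-0.001,0.045],"dr":[0,0,0],"grip":1},{"linear":[0,-0.001,0.058],"dr":[0,0,0],"grip":1},{"linear":[0,-0.001,0.066],"dr":[0,0,0],"grip":1},{"linear":[0,-0.001,0.07],"dr":[0,0,0],"grip":1},{"linear":[0,-0.001,0.07],"dr":[0,0,0],"grip":1},{"linear":[0,-0.001,0.07],"dr":[0,0,0],"grip":1}]'
python3 - <<'E'
from h import *
rel([.5639,.1653,.0966],6)
E
```

```text
clock: 7.17
tool_pos: [0.5635, 0.1667, 0.1163]
orientation: [-0.0, 0.669, 0.744, 0.001]
contact_force: [-0.3, -0.1, -1.6]
grip_width: 0.0176
clock 7.17 tcp [0.5635 0.1667 0.1163] y-ang 6.09 tilt [ 1.0e-04  1.4e-03 -1.0e+00] F [-0.3 -0.1 -1.6] w 0.0176
linear [-0.003, 0.0006, 0.0395] dr [0.0002, -0.0013, 0.0015]
```

```bash
python3 -m crank '[{"linear":[0,0,0.008],"dr":[0,0,0],"grip":1},{"linear":[0,0,0.014],"dr":[0,0,0],"grip":1},{"linear":[0,0,0.02],"dr":[0,0,0],"grip":1},{"linear":[0,0,0.026],"dr":[0,0,0],"grip":1},{"linear":[0,0,0.03],"dr":[0,0,0],"grip":1},{"linear":[0,0,0.034],"dr":[0,0,0],"grip":1},{"linear":[0,0,0.034],"dr":[0,0,0],"grip":1},{"linear":[0,0,0.034],"dr":[0,0,0],"grip":1}]'
python3 - <<'E'
from h import *
rel([.5639,.1653,.0966],6)
E
```

```text
clock: 7.83
tool_pos: [0.5644, 0.1673, 0.1008]
orientation: [0.0, 0.669, 0.744, 0.001]
contact_force: [-1.1, -0.2, 9.6]
grip_width: 0.0179
clock 7.83 tcp [0.5644 0.1673 0.1008] y-ang 6.08 tilt [ 0.0023  0.0019 -1.    ] F [-1.1 -0.2  9.6] w 0.0179
linear [-0.0038, -0.0014, 0.0084] dr [0.0024, -0.0015, 0.0014]
```

```bash
python3 -m crank '[{"linear":[-0.001,0,0.003],"dr":[0.002,-0.001,0],"grip":1},{"linear":[-0.002,0,0.006],"dr":[0.002,-0.001,0],"grip":1},{"linear":[-0.002,0,0.009],"dr":[0.002,-0.001,0],"grip":1},{"linear":[-0.002,0,0.009],"dr":[0.002,-0.001,0],"grip":1},{"linear":[-0.002,0,0.009],"dr":[0.002,-0.001,0],"grip":1}]'
python3 - <<'E'
from h import *
rel([.5639,.1653,.0966],6)
E
```

```text
clock: 8.25
tool_pos: [0.5647, 0.1669, 0.0968]
orientation: [-0.0, 0.668, 0.744, 0.001]
contact_force: [-1.3, 0.1, 11.8]
grip_width: 0.0182
clock 8.25 tcp [0.5647 0.1669 0.0968] y-ang 6.1 tilt [ 0.0012  0.0013 -1.    ] F [-1.3  0.1 11.8] w 0.0182
linear [-0.003, -0.002, 0.0004] dr [0.0013, -0.0012, 0.0016]
```

```bash
python3 -m crank '[{"linear":[-0.001,0,0.0015],"dr":[0,0,0],"grip":1},{"linear":[-0.001,0,0.003],"dr":[0,0,0],"grip":1},{"linear":[-0.001,0,0.003],"dr":[0,0,0],"grip":1},{"linear":[-0.001,0,0.003],"dr":[0,0,0],"grip":1}]'
python3 - <<'E'
from h import *
rel([.5639,.1653,.0966],6)
E
python3 -m crank '[{"linear":[0,0,0.0015],"dr":[0,0,0],"grip":1},{"linear":[0,0,0.003],"dr":[0,0,0],"grip":1},{"linear":[0,0,0.003],"dr":[0,0,0],"grip":1},{"linear":[0,0,0.003],"dr":[0,0,0],"grip":1}]'
python3 - <<'E'
from h import *
rel([.5639,.1653,.0966],6)
E
```

```text
clock: 8.58
tool_pos: [0.5652, 0.167, 0.0966]
orientation: [0.0, 0.668, 0.744, 0.001]
contact_force: [-4.2, -0.8, 20.7]
grip_width: 0.0181
clock 8.58 tcp [0.5652 0.167  0.0966] y-ang 6.1 tilt [ 0.0023  0.0017 -1.    ] F [-4.2 -0.8 20.7] w 0.0181
linear [-0.003, -0.0029, 0.0] dr [0.0024, -0.0014, 0.0017]
clock: 8.92
tool_pos: [0.5653, 0.1671, 0.0965]
orientation: [0.001, 0.669, 0.744, 0.001]
contact_force: [-8.0, -1.7, 31.9]
grip_width: 0.0178
clock 8.92 tcp [0.5653 0.1671 0.0965] y-ang 6.1 tilt [ 0.0029  0.0012 -1.    ] F [-8.  -1.7 31.9] w 0.0178
linear [-0.0032, -0.0031, -0.0002] dr [0.0029, -0.0008, 0.0016]
```

The force rises while the height stays at 0.0965, so the collar is against the hard stop. I relieve some of the sideways load, hold and look.

```bash
python3 -m crank '[{"linear":[0,-0.001,0.0005],"dr":[0,0,0],"grip":1},{"linear":[0,-0.0015,0.0005],"dr":[0,0,0],"grip":1},{"linear":[0,-0.0015,0.0005],"dr":[0,0,0],"grip":1},{"linear":[0,-0.0015,0.0005],"dr":[0,0,0],"grip":1},{"linear":[0,-0.0015,0.0005],"dr":[0,0,0],"grip":1},{"linear":[0,-0.0015,0.0005],"dr":[0,0,0],"grip":1}]'
python3 - <<'E'
from h import *
from rig import bot
rel([.5639,.1653,.0966],6)
for n in ["scene","wrist","top"]:
    p=bot.camera(n);pickle.dump(p,open(n+"6.pkl","wb"));cv2.imwrite(f"pics/{n}6.png",p["image"][:,:,::-1])
p=pickle.load(open("wrist6.pkl","rb"));W=cloud(p);z=W[...,2];v,u=np.mgrid[0:480,0:640]
s=(z>.061)&(z<.069)&(u>280)&(u<362)&(v>215)&(v<300)
P=(W[s]*1000).astype(np.float32);print("collar",len(P),np.median(P[:,2]),cv2.minEnclosingCircle(np.ascontiguousarray(P[:,:2])))
A=np.c_[P[:,:2]-P[:,:2].mean(0),np.ones(len(P))];print("slope",np.linalg.lstsq(A,P[:,2],rcond=None)[0])
s=(z>.047)&(z<.054)&(W[...,1]>.1)&(W[...,1]<.23)&(W[...,0]>.5)&(W[...,0]<.63);print("block z",np.median(z[s]))
im=cv2.imread("pics/scene6.png")[130:330,330:530];cv2.imwrite("pics/scene6z.png",cv2.resize(im,None,fx=3,fy=3))
s,M=st();print(s["clock"],s["contact_force"],s["ft_torque"])
E
```

```text
clock: 9.42
tool_pos: [0.5653, 0.1671, 0.0965]
orientation: [0.001, 0.669, 0.744, 0.002]
contact_force: [-6.4, -2.0, 31.7]
grip_width: 0.0179
clock 9.42 tcp [0.5653 0.1671 0.0965] y-ang 6.09 tilt [ 0.0043  0.0016 -1.    ] F [-6.4 -2.  31.7] w 0.0179
linear [-0.0032, -0.0031, -0.0002] dr [0.0042, -0.0011, 0.0015]
collar 2148 64.84721 ((565.4214477539062, 166.61520385742188), 18.921825408935547)
slope [ 3.19368686e-03 -1.04551899e-02  6.48347422e+01]
block z 0.050906266473556755
9.5667 [-6.39202189 -2.57565079 31.72309232] [-0.50364918  1.93429329 -0.02778592]
```

View pics/scene6z.png

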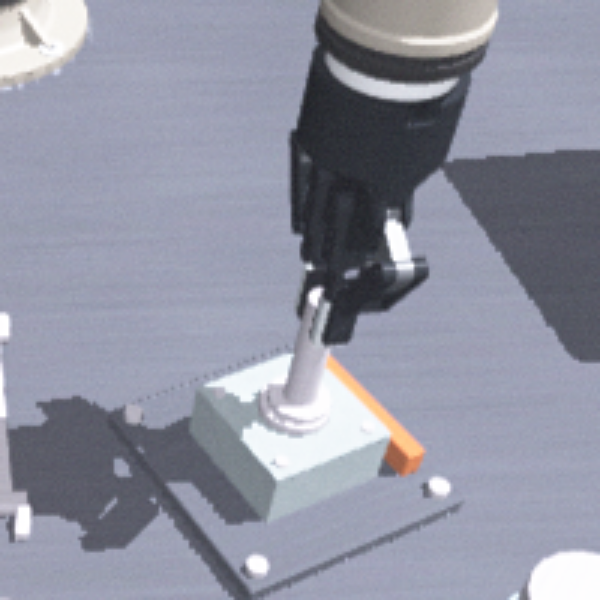

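View pics/scene6.png

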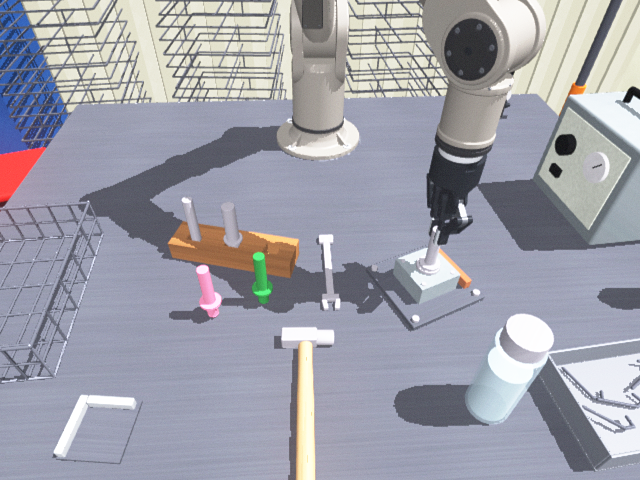

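View pics/wrist6.png

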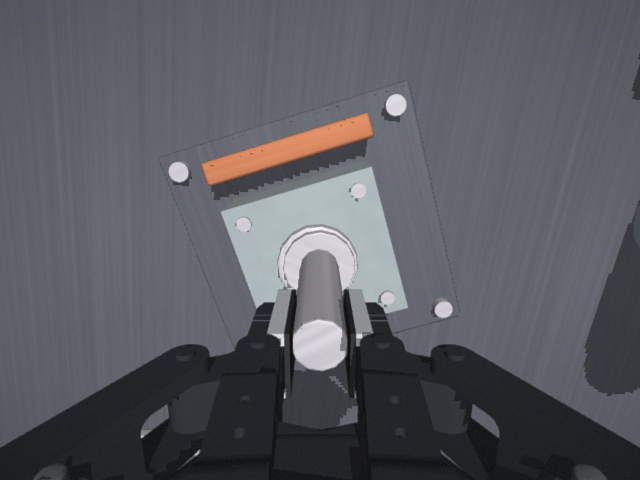

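The collar sits on the ring at (427,265) in the scene view, concentric with it at (318,265) in the wrist view. It stands 13.9 mm above the block top, against 14.0 mm nominal when home. The push is steady at about 32 N, the other posts and the wrench are in place, and I hand in while holding.

Run:
```python
from rig import bot
print(bot.job_done()); s=bot.state();print(s["clock"],s["tool_pos"],s["contact_force"],s["grip_width"])
```

```text
the job is handed in; nothing more can be done
None
the job is handed in; nothing more can be done
```

I took the slim collared leg from the well nearest the jig, stood it in the jig's bore, and pressed it down until its collar met the steel ring. I handed the job in at about 9.6 s, with the gripper still holding the leg and pushing down.

- **At the stop:** tool height stayed at 0.0965 m while the push rose from 21 to 32 N, then held steady. That is well above the spring's 14.4 N.
- **Collar height:** its top measured 13.9 mm above the jig block (14.0 mm when home), and its tilt reading matched the one taken hanging free.
- **Other items:** the scene picture showed the other two posts standing in the stock block and the wrench where it lay.
- **Less than perfect:** about 6–7 N of sideways force remained, and my small correction only partly relieved it. The leg stood about 2 mm off the ring's measured centre, which is within the bore's play.

The state could not be read after hand-in, so these checks are all from just before it.

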